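# Load the print jig and press a plaque

### The arm

A 7-joint arm with a two-finger parallel gripper is mounted at the origin on the work surface. World frame = base frame: x ahead of the robot, y to its left, z up, the work surface at z = 0. Lengths are in m, angles in rad, forces in N, time in s.
With the tool pointing down it reaches from about 0.425 to 0.875 m from the base axis. Payload 4.7 kg.
Tool frame: the origin (TCP) lies between the finger pads; the fingertips stand 11 mm ahead of it and the grasp point (between the pads) lies 8 mm behind it; z points along the fingers, y is the line along which they close (so a half turn about z gives the same grasp; the last joint's range is limited). The gripper opens to 87 mm and grips with 3 to 60 N. Pads are 19 mm wide; open, the fingers measure 117 mm over their backs; the gripper's body (75 mm by 190 mm) begins 51 mm behind the grasp point.
Start: joints at [-1.242, 0.321, -0.07, 1.45, 0.023, 1.371, -0.057], TCP at [0.201, 0.618, 0.234] pointing down, gripper open.
Joint ranges: [-2.86, 2.86], [-0.3, 2.09], [-1.38, 1.24], [0.06, 2.45], [-1.56, 4.7], [0.09, 2.05], [-2.69, 2.69]. Speed limits (rad/s): [2.57, 2.57, 3.14, 3.14, 3.14, 3.14, 3.14].

### API

Orientations are given as a rotation vector (axis times angle).
In Python, from bench import ctrl gives the robot as it stands. The module is installed in compiled form; this text tells all that it offers.
- The arm moves only by the shell command python3 -m inch 'ROWS' [FORCE]. ROWS is JSON, a list of rows, each an object with "slide": the shift along the tool's x, y, z scaled (see below), a list of three; "angular": the turn, a rotation vector about the tool's x, y, z scaled (see below), a list of three; "claw": the opening, from -1 (shut) to 1 (fully open). In form: [{"slide": [tx, ty, tz], "angular": [rx, ry, rz], "claw": claw}, ...]. A call has 1 to 10 rows; each row is the pose to reach, as a shift and turn from the pose commanded when the call began, along the tool's axes at that moment; what a row does not reach only later rows make up. The controller multiplies each number of a shift by 0.25 m and each number of a turn by 30 degrees. A row lasts 1/10 s, in which the tool goes at most 50 mm and 8.59 degrees, less where a joint would pass 70% of its speed; a pose out of reach is approached as far as the arm can. A call with a number of a shift or a turn outside -1 to 1 is refused whole. A call with a gripper value outside its range is refused whole. The fingers move at their own pace and stop on an object; FORCE is the grip in N (left out, the last holds). Time passes only in rows, so rows that repeat a pose let the fingers close. It gives the time, the measured TCP pose, the force, the opening and the grip force at its end, in the units of the state.
- ctrl.get_state(): the state, without advancing time (a new reading comes with each control period).
- ctrl.get_image(name): name is "scene" or "side" or "wrist"; returns a dict with "color" (480x640x3 uint8, red, green, blue), "depth" (480x640 float32, m along the optical axis (not along the pixel's ray), 0 where there is no reading), "camera_matrix" (3x3 intrinsics, pixels), "extrinsics" (4x4, takes a point from camera to world coordinates); the wrist camera has in their place "tool_from_camera" (4x4, takes a point from camera to tool coordinates, whose origin is the TCP and whose axes are the flange's). Camera axes: x right, y up, looking along -z (the intrinsics and any distortion apply to the point x, -y, -z); pixel columns grow to the right and rows downward; lengths in m; the calibration is good to about 2 mm. A picture is of the moment at which its call begins: read the wrist's pose just before it.
- ctrl.close_job(): hands the job in; it is judged then, once.
Trained networks look in the newest picture that a camera, given by its name, has taken for a name from the list of things; names that differ only in an ending like _2 or _b are one class to them, and where a whole thing is asked for, a point or a joint stands for the part that bears it (a point fixed in the world has none). Each returns a list of dicts, best first, with "confidence" (0 to 1); they miss things now and then, are a little off and sometimes report something else, mostly with a low value. They report only what shows in the picture. A call takes as long as a camera call.
- ctrl.find_in(query, camera): "bbox" ([centre column, centre row, width, height] in pixels, round what is visible of it).
- ctrl.outline_of(query, camera): "mask" (480x640 bool, what is visible of it) and "bbox" ([centre column, centre row, width, height] in pixels, round what is visible of it).
The state is a dict: "time": time; "joint_positions": joint angles; "qd": joint speeds; "joint_torque": joint torques, N m; "position": TCP position; "tool_rot": TCP orientation; "ft_force": force on the tool from outside, world axes, zero at the start; "torque": the same for the moment, N m; "grip_width": opening from 0.0 (shut) to 1.0 (fully open); "grip_force": force on a finger pad.
Only numpy, scipy, OpenCV 4.12 (cv2) and the standard library are available. Lean on these libraries where they do the work, as an engineer would, in place of code of your own. Each camera call takes 0.05 s, during which the arm holds its last target. There are 200 camera calls.

### The job

Print the wooden plaque in the print jig: lay the carved printing block squarely on the bed between the corner guides, then the blank plaque flat on it, then the steel pressing block with its handle up on top, lowering each gently rather than dropping it. Then press down on the handle until the sprung bed reaches the bottom of its stroke, let it spring back up, and leave the finished stack in the jig, with the other things on the table left where they are.

Things in the scene. Friction and masses are not known exactly. Their poses are not given: they have to be found in the camera images.
- jig: fixed print jig: plywood base 190 x 110 x 8 mm (long along x); four L-shaped aluminium corner guides, round-topped, 96 mm above the table, frame a pocket 145 x 61 mm (long along x), 2.5 mm larger than the parts on each side. Guides reach 26 mm in along the long sides: their middle 93 mm is open for fingers. Origin: centre of underside, z up.
- seat (a point): centre of the top face of the jig's sprung steel bed, the floor of the pocket, 30 mm above the table when the bed is up; it moves down with the bed. Axes as the jig's.
- bed (a joint): how far the sprung bed is pushed down, in m: 0 up, 0.012 fully down on its stop. The stack's weight alone does not sink it; pushing it fully down takes a further 8 to 11 N or so on the complete stack, and it springs back when let go.
- block: printing block: wood 140 x 56 x 32 mm (long side along x) with a grey lino face on top carved with a leaf. Origin: centre of the underside, z up. It lies flat, carved face up.
- plaque: blank plain pine plaque, 140 x 56 x 20 mm (long side along x), no carving and no handle. Origin: centre of the underside, z up.
- presser: pressing block: steel plate 140 x 56 x 16 mm (long side along x) with an upright wooden handle bar in the middle of its top, 84 mm long along x, 24 mm wide in y, 36 mm tall, so 52 mm high in all. Origin: centre of the underside, z up.
- cup: bystander: clear plastic water cup, 84 mm across, 85 mm high. Origin: centre of its underside.
- brush_jar: bystander: glass jar with paint brushes standing in it, 72 mm across, jar 95 mm high, brushes to 210 mm. Origin: centre of its underside.
- roller: bystander: ink roller lying flat, 185 mm long along its x, 70 mm wide, 36 mm high; wooden handle towards -x from the origin, rubber roll 65 mm towards +x. Origin: on the table under the inner end of the handle.
- tube_a: bystander: paint tube with a red label lying flat, 95 mm long along x, 24 mm wide, 16 mm high. Origin: centre of its underside.
- tube_b: bystander: paint tube with a blue label, otherwise as tube_a.
- paint_bottle: bystander: standing yellow paint bottle, 64 mm across, 150 mm high. Origin: centre of its underside.

How it is judged:
By the outcome, as a careful person would: the job done as asked, in the order asked, and still so for the second after the job is handed in, with the robot touching nothing.
It also fails if it takes over 72 s, if anything falls off the work surface, if the arm or the gripper's body presses on something with over 40 N, if the wrist force passes 120 N, or if a joint passes its speed limit or range.

## Working session

There is one attempt and no reset: what is moved stays moved. The work goes in short steps, Python scripts to look and compute and a shell command to move; the robot and the scene stay as the last step left them, time stands still between calls to the robot, and variables do not carry over. Pictures are saved under pics/ and viewed, at most 10 in all, crops included, and the job is handed in when it is done.

```bash
mkdir -p pics; ls
cat > h.py <<'E'
import numpy as np, cv2
from scipy.spatial.transform import Rotation as R
from bench import ctrl
def snap(name, save=None):
    s=ctrl.get_state(); im=ctrl.get_image(name)
    if 'extrinsics' in im: T=np.array(im['extrinsics'])
    else:
        W=np.eye(4); W[:3,:3]=R.from_rotvec(s['tool_rot']).as_matrix(); W[:3,3]=s['position']
        T=W@np.array(im['tool_from_camera'])
    im['T']=T
    if save: cv2.imwrite('pics/'+save+'.png', im['color'][:,:,::-1])
    return im
def cloud(im, mask=None):
    d=im['depth']; K=np.array(im['camera_matrix'])
    v,u=np.nonzero((d>0) if mask is None else (d>0)&mask)
    z=d[v,u]; x=(u-K[0,2])/K[0,0]*z; y=(v-K[1,2])/K[1,1]*z
    P=np.c_[x,-y,-z]
    return P@im['T'][:3,:3].T+im['T'][:3,3]
E
python3 - <<'E'
from h import *
s=ctrl.get_state(); print({k:np.round(v,3).tolist() for k,v in s.items()})
for c in ['scene','side','wrist']:
    im=snap(c,c+'0')
    print(c,im['camera_matrix'][0][0],np.round(im['T'],3).tolist())
    for q in ['jig','block','plaque','presser','cup','brush_jar','roller','tube_a','paint_bottle']:
        for r in ctrl.outline_of(q,c)[:2]:
            if r['confidence']<.3: continue
            P=cloud(im,r['mask'])
            print(q,round(r['confidence'],2),np.round(r['bbox']).tolist(),len(P), (np.round(np.median(P,0),3).tolist(), np.round(np.percentile(P,2,0),3).tolist(),np.round(np.percentile(P,98,0),3).tolist()) if len(P) else '')
E
```

```text
pics
{'time': 0.0, 'joint_positions': [-1.242, 0.322, -0.07, 1.452, 0.023, 1.371, -0.057], 'qd': [-0.002, 0.0, -0.0, 0.0, -0.002, -0.001, -0.0], 'joint_torque': [-0.0, -49.13, -0.404, -31.253, -0.064, 0.044, 0.0], 'position': [0.201, 0.618, 0.232], 'tool_rot': [-0.492, -3.103, 0.003], 'ft_force': [-0.097, 0.489, 0.127], 'torque': [-0.008, -0.051, 0.043], 'grip_force': 0.0, 'grip_width': 0.998}
scene 548.2860241050456 [[-0.164, -0.718, 0.677, 1.355], [0.986, -0.113, 0.12, 0.12], [-0.01, 0.687, 0.726, 0.883], [0.0, 0.0, 0.0, 1.0]]
jig 0.71 [356.0, 227.0, 94.0, 74.0] 4170 ([0.536, 0.056, 0.03], [0.466, -0.043, 0.002], [0.595, 0.139, 0.097])
jig 0.56 [482.0, 227.0, 66.0, 30.0] 1885 ([0.461, 0.318, 0.032], [0.415, 0.249, 0.001], [0.476, 0.386, 0.036])
block 0.82 [480.0, 224.0, 67.0, 31.0] 1855 ([0.461, 0.319, 0.032], [0.417, 0.249, 0.002], [0.476, 0.386, 0.036])
plaque 0.93 [212.0, 226.0, 67.0, 43.0] 1434 ([0.536, -0.272, 0.019], [0.488, -0.346, 0.001], [0.574, -0.208, 0.023])
presser 0.73 [464.0, 283.0, 74.0, 32.0] 1958 ([0.623, 0.284, 0.018], [0.59, 0.218, 0.004], [0.64, 0.351, 0.055])

[... 1636 characters left out ...]
ar 0.64 [361.0, 175.0, 33.0, 78.0] 1396 ([0.748, 0.019, 0.091], [0.727, -0.004, 0.005], [0.794, 0.062, 0.205])
roller 0.88 [226.0, 285.0, 57.0, 64.0] 937 ([0.363, 0.063, 0.024], [0.334, -0.07, 0.013], [0.4, 0.102, 0.038])
roller 0.71 [375.0, 338.0, 53.0, 65.0] 1791 ([0.523, -0.283, 0.02], [0.485, -0.347, -0.0], [0.567, -0.209, 0.025])
tube_a 0.69 [459.0, 328.0, 46.0, 37.0] 502 ([0.678, -0.38, 0.015], [0.669, -0.43, 0.0], [0.698, -0.336, 0.02])
tube_a 0.47 [308.0, 169.0, 19.0, 24.0] 266 ([0.748, 0.208, 0.014], [0.733, 0.166, -0.001], [0.776, 0.258, 0.02])
wrist 413.1058029222427 [[0.311, -0.921, -0.235, 0.139], [0.951, 0.301, 0.076, 0.638], [0.001, -0.247, 0.969, 0.384], [0.0, 0.0, 0.0, 1.0]]
```

```bash
cat >> h.py <<'E'
def rect(P,lo,hi):
    Q=P[(P[:,2]>lo)&(P[:,2]<hi)]
    if len(Q)<20: return None
    A=(Q[:,:2]*1000).astype(np.float32)
    c,(w,h),a=cv2.minAreaRect(A)
    if w<h: w,h,a=h,w,a+90
    a=(a+90)%180-90
    return np.round([c[0],c[1],w,h,a],1).tolist(), round(float(np.median(Q[:,2]))*1000,1), len(Q)
E
python3 - <<'E'
from h import *
zr={'block':(.027,.045),'plaque':(.014,.03),'presser':(.047,.06)}
for c in ['scene','side']:
    im=snap(c)
    for q in zr:
        r=ctrl.outline_of(q,c)[0]; P=cloud(im,cv2.erode(r['mask'].astype(np.uint8),np.ones((2,2)))>0)
        print(c,q,rect(P,*zr[q]), rect(P,.010,.024) if q=='presser' else '')
    r=ctrl.outline_of('jig',c)[0]; P=cloud(im,cv2.dilate(r['mask'].astype(np.uint8),np.ones((5,5)))>0)
    print(c,'guides',rect(P,.06,.11),'bed',rect(P,.025,.034),'all',rect(P,.004,.012))
a=cv2.imread('pics/scene0.png')[130:390,100:540]; b=cv2.imread('pics/side0.png')[130:390,150:500]
cv2.imwrite('pics/v1.png',cv2.resize(a,None,fx=1.8,fy=1.8));
E
```

```text
scene block ([445.3, 318.8, 140.6, 62.8, -89.7], 32.8, 1207) 
scene plaque ([532.1, -274.2, 138.0, 56.6, 72.4], 19.4, 1078) 
scene presser ([613.7, 285.4, 83.7, 24.4, -89.8], 52.1, 386) ([613.8, 285.7, 139.5, 58.4, -88.8], 16.6, 1049)
scene guides ([523.5, 47.7, 162.3, 81.4, -68.5], 83.1, 1086) bed ([481.2, 46.5, 190.3, 159.1, -69.0], 30.1, 956) all ([504.6, 44.4, 203.3, 180.5, -76.7], 8.1, 1235)
side block ([445.0, 315.8, 143.7, 58.0, 89.8], 32.0, 855) 
side plaque ([526.8, -277.9, 141.6, 56.1, 71.3], 20.4, 1501) 
side presser ([609.8, 279.2, 78.1, 25.3, -88.4], 51.7, 178) ([609.4, 279.5, 140.0, 55.2, -89.1], 16.0, 472)
side guides ([521.1, 46.8, 165.6, 84.2, -69.1], 83.5, 907) bed ([521.4, 44.8, 162.3, 79.6, -68.8], 30.1, 858) all ([542.3, 73.0, 236.6, 187.0, -70.4], 8.2, 1147)
```

View pics/v1.png

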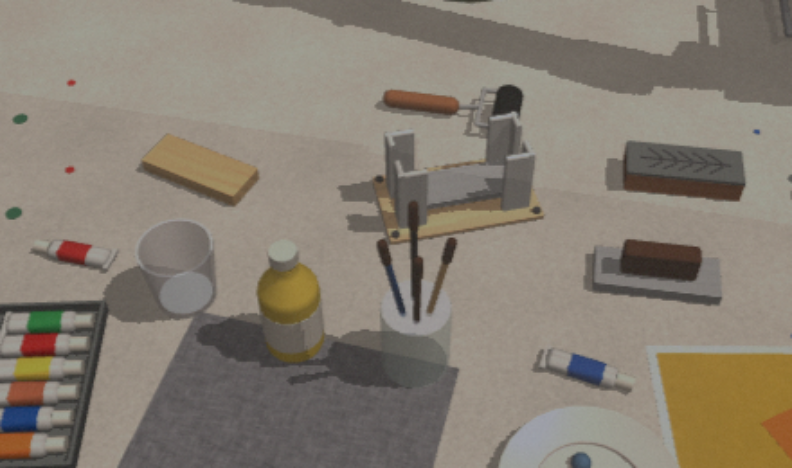

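The scene view shows the block (carved leaf up) at about (684,170) in the crop, the presser at (658,272), the plaque at (200,168) and the jig at (458,180). The roller lies above the jig, with the bottle and brush jar below it. These agree with the network detections. Next I'll refine with the wrist camera, over the jig first.

```bash
cat >> h.py <<'E'
def plan(pos,yaw,rpos=None):
    """calls to bring the TCP to pos, pointing down, tool y at `yaw` deg (mod 180); prints units"""
    s=ctrl.get_state(); p=np.array(s['position']); A=R.from_rotvec(s['tool_rot'])
    ya=np.degrees(np.arctan2(*A.as_matrix()[[1,0],1])); 
    yaw=ya+((yaw-ya+90)%180-90)
    t=np.radians(yaw); yv=np.array([np.cos(t),np.sin(t),0]); zv=np.array([0,0,-1.])
    B=R.from_matrix(np.c_[np.cross(yv,zv),yv,zv])
    rv=(A.inv()*B).as_rotvec(); d=np.array(pos)-p
    n=max(1,int(np.ceil(max(np.abs(np.degrees(rv)).max()/29.5, np.abs(A.inv().apply(d)).max()/.245))))
    for i in range(n):
        C=A*R.from_rotvec(rv*i/n)
        rows=max(np.linalg.norm(d)/n/.05, np.degrees(np.linalg.norm(rv))/n/8.59)
        print('slide',np.round(C.inv().apply(d/n)/.25,3).tolist(),'ang',np.round(np.degrees(rv/n)/30,3).tolist(),'rows>=',round(rows,1))
    print('at',np.round(p,4),'yaw',round(ya,2),'q7',round(s['joint_positions'][6],2),'t',s['time'],'F',np.round(s['ft_force'],1))
E
python3 -c "
from h import *
plan([.50,.04,.26],21)"
```

```text
slide [-0.926, -0.914, -0.053] ang [0.0, 0.0, 0.849] rows>= 6.5
slide [-1.229, -0.427, -0.053] ang [0.0, 0.0, 0.849] rows>= 6.5
at [0.2013 0.6181 0.2336] yaw 71.96 q7 -0.06 t 2.0 F [ 0.1 -0.8  0.5]
```

```bash
sed -i 's/np.abs(A.inv().apply(d)).max()/np.linalg.norm(d)/' h.py
python3 -c "
from h import *
plan([.50,.04,.26],21)"
```

```text
slide [-0.617, -0.61, -0.035] ang [0.0, 0.0, 0.566] rows>= 4.3
slide [-0.768, -0.403, -0.035] ang [0.0, 0.0, 0.566] rows>= 4.3
slide [-0.853, -0.16, -0.035] ang [0.0, 0.0, 0.566] rows>= 4.3
at [0.2013 0.6181 0.2336] yaw 71.96 q7 -0.06 t 2.0 F [ 0.1 -0.8  0.5]
```

```bash
python3 -m inch '[{"slide":[-0.3,-0.3,-0.017],"angular":[0,0,0.28],"claw":1},{"slide":[-0.617,-0.61,-0.035],"angular":[0,0,0.566],"claw":1},{"slide":[-0.617,-0.61,-0.035],"angular":[0,0,0.566],"claw":1},{"slide":[-0.617,-0.61,-0.035],"angular":[0,0,0.566],"claw":1},{"slide":[-0.617,-0.61,-0.035],"angular":[0,0,0.566],"claw":1}]'
python3 -m inch '[{"slide":[-0.768,-0.403,-0.035],"angular":[0,0,0.566],"claw":1},{"slide":[-0.768,-0.403,-0.035],"angular":[0,0,0.566],"claw":1},{"slide":[-0.768,-0.403,-0.035],"angular":[0,0,0.566],"claw":1},{"slide":[-0.768,-0.403,-0.035],"angular":[0,0,0.566],"claw":1},{"slide":[-0.768,-0.403,-0.035],"angular":[0,0,0.566],"claw":1}]'
python3 -m inch '[{"slide":[-0.853,-0.16,-0.035],"angular":[0,0,0.566],"claw":1},{"slide":[-0.853,-0.16,-0.035],"angular":[0,0,0.566],"claw":1},{"slide":[-0.853,-0.16,-0.035],"angular":[0,0,0.566],"claw":1},{"slide":[-0.853,-0.16,-0.035],"angular":[0,0,0.566],"claw":1},{"slide":[-0.853,-0.16,-0.035],"angular":[0,0,0.566],"claw":1},{"slide":[-0.853,-0.16,-0.035],"angular":[0,0,0.566],"claw":1},{"slide":[-0.853,-0.16,-0.035],"angular":[0,0,0.566],"claw":1}]'
python3 - <<'E'
from h import *
s=ctrl.get_state(); print(s['position'],s['tool_rot'],np.abs(s['qd']).max())
im=snap('wrist','jig_w'); print(np.round(im['T'],3))
r=ctrl.outline_of('jig','wrist'); print([(x['confidence'],x['bbox']) for x in r])
P=cloud(im); m=(np.linalg.norm(P[:,:2]-[.522,.047],axis=1)<.12); P=P[m]
print('guides',rect(P,.06,.11),'top',rect(P,.092,.1),'bed',rect(P,.025,.034),'base',rect(P,.004,.012), np.histogram(P[:,2],np.arange(-.005,.11,.005))[0])
E
```

```text
time: 2.5
position: [0.3044, 0.4205, 0.243]
tool_rot: [0.955, 2.991, -0.0]
ft_force: [0.0, -0.8, 0.8]
grip_width: 0.997
grip_force: 0.0
time: 3.0
position: [0.4028, 0.2279, 0.2518]
tool_rot: [1.386, 2.817, 0.001]
ft_force: [-0.1, 0.5, -0.5]
grip_width: 1.002
grip_force: 0.0
time: 3.7
position: [0.4998, 0.0411, 0.2597]
tool_rot: [-1.778, -2.589, -0.001]
ft_force: [0.5, 0.9, 0.1]
grip_width: 1.005
grip_force: 0.0
[0.49978974 0.04108704 0.25974298] [-1.77769482e+00 -2.58943178e+00 -6.53452704e-04] 0.027533339946425747
[[ 0.934 -0.347 -0.089  0.477]
 [ 0.358  0.905  0.23   0.102]
 [ 0.    -0.246  0.969  0.41 ]
 [ 0.     0.     0.     1.   ]]
[(0.95, [338.4, 207.8, 119.5, 201.0])]
guides ([522.2, 45.9, 160.7, 77.0, -68.3], 93.7, 3130) top ([519.8, 51.8, 147.7, 76.8, -68.4], 94.6, 1953) bed ([526.4, 48.3, 159.2, 75.3, -74.0], 29.2, 8609) base ([522.1, 46.0, 189.7, 110.2, -68.3], 7.2, 8754) [18268  4039  8494   258   134   144  7142  1498   150   164   160   196
   178   200   196   202   210   146   118  1373   685     0]
```

View pics/jig_w.png

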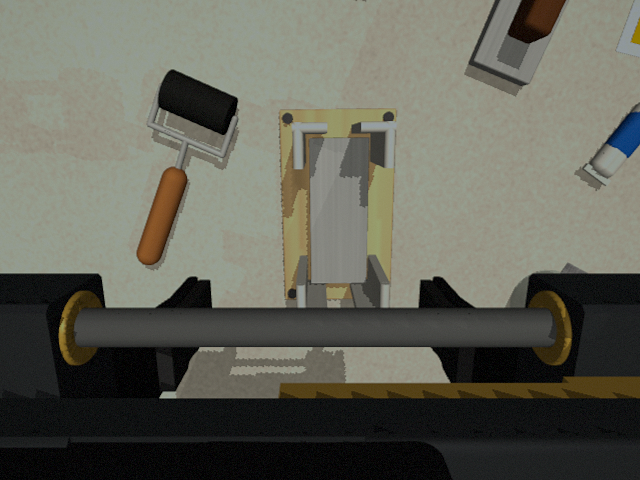

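The wrist view shows the jig upright at (338,208), with its bed empty. The base fit is 189.7 x 110.2 mm at (522, 46) mm and -68.3°, which matches the given size and both fixed cameras. On to the block.

```bash
python3 -c "
from h import *
plan([.445,.290,.22],0)"
```

```text
slide [0.502, 0.078, 0.08] ang [-0.0, -0.001, 0.353] rows>= 2.6
slide [0.507, -0.016, 0.079] ang [-0.0, -0.001, 0.353] rows>= 2.6
at [0.4994 0.0421 0.2596] yaw 21.21 q7 0.23 t 3.8 F [1.3 0.9 0.4]
```

```bash
python3 -m inch '[{"slide":[0.25,0.04,0.04],"angular":[0,0,0.17],"claw":1},{"slide":[0.45,0.08,0.08],"angular":[0,0,0.353],"claw":1},{"slide":[0.6,0.079,0.1],"angular":[0,0,0.5],"claw":1},{"slide":[0.8,0.06,0.13],"angular":[0,0,0.706],"claw":1},{"slide":[0.95,0.06,0.155],"angular":[0,0,0.706],"claw":1},{"slide":[1,0.06,0.158],"angular":[0,0,0.706],"claw":1},{"slide":[1,0.06,0.158],"angular":[0,0,0.706],"claw":1},{"slide":[1,0.06,0.158],"angular":[0,0,0.706],"claw":1}]'
python3 - <<'E'
from h import *
im=snap('wrist','blk_w')
r=ctrl.outline_of('block','wrist'); print([(x['confidence'],x['bbox']) for x in r])
P=cloud(im)
for q,c,b in (('block',[.445,.318],(.027,.037)),('presser-top',[.612,.283],(.045,.056)),('presser-plate',[.612,.283],(.011,.02))):
    print(q,rect(P[np.linalg.norm(P[:,:2]-c,axis=1)<.09],*b))
print('table',np.median(P[(P[:,2]>-.01)&(P[:,2]<.008),2]))
plan([.445,.318,.014],0)
E
```

```text
time: 4.6
position: [0.4245, 0.2782, 0.2205]
tool_rot: [2.223, 2.218, 0.0]
ft_force: [-0.0, -1.2, -0.3]
grip_width: 0.995
grip_force: 0.0
[(0.67, [341.1, 164.1, 71.9, 178.3])]
block ([445.6, 317.5, 140.2, 56.2, -89.4], 31.3, 12034)
presser-top ([611.0, 284.8, 82.6, 24.9, -89.3], 51.0, 3322)
presser-plate ([611.1, 284.4, 139.8, 57.6, -89.3], 15.3, 5923)
table -0.0007109914180815635
slide [0.164, 0.078, 0.827] ang [0.001, 0.0, -0.01] rows>= 4.2
at [0.4252 0.2771 0.2207] yaw -0.31 q7 -0.63 t 4.7 F [ 0.3 -0.1 -0.3]
```

View pics/blk_w.png

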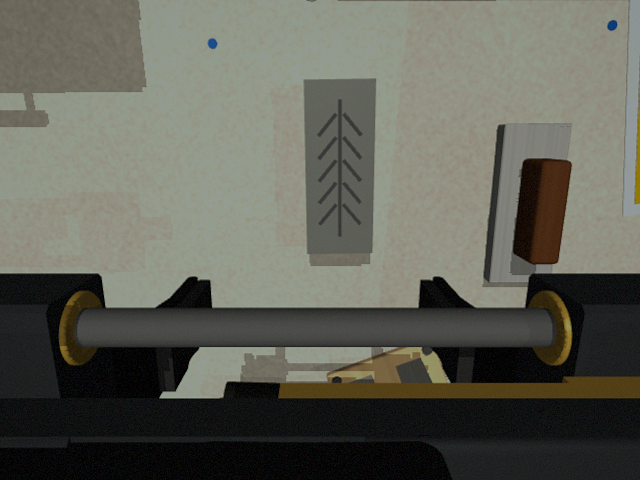

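The wrist view shows the carved block at (340,165) and the presser at (535,205). The block fit is 140.2 x 56.2 mm with its top at 32 mm, centred at (445.6, 317.5) mm, which agrees with the fixed cameras. Now to grasp it.

```bash
python3 -c "
from h import *
plan([.4456,.3175,.0135],0.6)"
python3 -m inch '[{"slide":[0.08,0.04,0.2],"angular":[0,0,-0.03],"claw":1},{"slide":[0.162,0.081,0.4],"angular":[0,0,-0.03],"claw":1},{"slide":[0.162,0.081,0.55],"angular":[0,0,-0.03],"claw":1},{"slide":[0.162,0.081,0.65],"angular":[0,0,-0.03],"claw":1},{"slide":[0.162,0.081,0.7],"angular":[0,0,-0.03],"claw":1},{"slide":[0.162,0.081,0.7],"angular":[0,0,-0.03],"claw":1},{"slide":[0.162,0.081,0.7],"angular":[0,0,-0.03],"claw":1}]' 30
python3 -c "
from h import *
plan([.4456,.3175,.0135],0.6)"
```

```text
slide [0.162, 0.08, 0.829] ang [0.001, 0.0, -0.03] rows>= 4.2
at [0.4252 0.2771 0.2207] yaw -0.31 q7 -0.63 t 4.7 F [ 0.3 -0.1 -0.3]
time: 5.4
position: [0.446, 0.3192, 0.0469]
tool_rot: [2.208, 2.234, 0.004]
ft_force: [1.1, 0.0, 0.4]
grip_width: 1.005
grip_force: 0.0
slide [-0.007, -0.002, 0.134] ang [0.004, -0.003, 0.002] rows>= 0.7
at [0.446  0.3192 0.0469] yaw 0.67 q7 -0.59 t 5.4 F [1.1 0.  0.4]
```

```bash
python3 -m inch '[{"slide":[-0.006,-0.001,0.08],"angular":[0,0,0],"claw":1},{"slide":[-0.006,-0.001,0.134],"angular":[0,0,0],"claw":1},{"slide":[-0.006,-0.001,0.134],"angular":[0,0,0],"claw":1},{"slide":[-0.006,-0.001,0.134],"angular":[0,0,0],"claw":1}]' 30
python3 -m inch '[{"slide":[0,0,0],"angular":[0,0,0],"claw":-1},{"slide":[0,0,0],"angular":[0,0,0],"claw":-1},{"slide":[0,0,0],"angular":[0,0,0],"claw":-1},{"slide":[0,0,0],"angular":[0,0,0],"claw":-1},{"slide":[0,0,0],"angular":[0,0,0],"claw":-1},{"slide":[0,0,0],"angular":[0,0,0],"claw":-1},{"slide":[0,0,0],"angular":[0,0,0],"claw":-1}]' 30
```

```text
time: 5.8
position: [0.4448, 0.3179, 0.0126]
tool_rot: [-2.207, -2.236, -0.001]
ft_force: [0.1, 0.6, 0.0]
grip_width: 0.998
grip_force: 0.0
time: 6.5
position: [0.4444, 0.3177, 0.0119]
tool_rot: [-2.207, -2.236, -0.0]
ft_force: [0.5, -0.3, 1.5]
grip_width: 0.642
grip_force: 30.0
```

```bash
python3 -m inch '[{"slide":[0,0,-0.05],"angular":[0,0,0],"claw":-1},{"slide":[0,0,-0.15],"angular":[0,0,0],"claw":-1},{"slide":[0,0,-0.3],"angular":[0,0,0],"claw":-1},{"slide":[0,0,-0.45],"angular":[0,0,0],"claw":-1},{"slide":[0,0,-0.6],"angular":[0,0,0],"claw":-1},{"slide":[0,0,-0.7],"angular":[0,0,0],"claw":-1},{"slide":[0,0,-0.75],"angular":[0,0,0],"claw":-1},{"slide":[0,0,-0.75],"angular":[0,0,0],"claw":-1},{"slide":[0,0,-0.75],"angular":[0,0,0],"claw":-1}]'
python3 - <<'E'
from h import *
s=ctrl.get_state()
im=snap('wrist','blk_h')
P=cloud(im); A=R.from_rotvec(s['tool_rot']); Q=A.inv().apply(P-s['position'])
m=(abs(Q[:,1])<.06)&(abs(Q[:,0])<.09)&(abs(Q[:,2])<.04); Q=Q[m]; print(len(Q))
print(np.histogram(Q[:,2],np.arange(-.04,.041,.005)))
T=Q[(Q[:,2]<-.012)&(Q[:,2]>-.03)&(Q[:,0]>.02)]
for x0 in np.arange(.02,.08,.01):
    t=T[(T[:,0]>x0)&(T[:,0]<x0+.01)]
    if len(t)>10: print(round(x0,3),np.round(np.percentile(t[:,1],[1,99])*1000,1),np.round(np.median(t[:,2])*1000,1))
print('xmax',np.percentile(T[:,0],99.5))
plan([.5221,.046,.20],21.7)
E
```

```text
time: 7.4
position: [0.4437, 0.3171, 0.1981]
tool_rot: [-2.207, -2.236, 0.003]
ft_force: [0.9, -0.6, -2.6]
grip_width: 0.642
grip_force: 30.0
40363
(array([ 1438,   244,   184,  5877, 31822,   279,   187,   146,   106,
          65,    15,     0,     0,     0,     0,     0]), array([-4.00000000e-02, -3.50000000e-02, -3.00000000e-02, -2.50000000e-02,
       -2.00000000e-02, -1.50000000e-02, -1.00000000e-02, -5.00000000e-03,
       -2.08166817e-17,  5.00000000e-03,  1.00000000e-02,  1.50000000e-02,
        2.00000000e-02,  2.50000000e-02,  3.00000000e-02,  3.50000000e-02,
        4.00000000e-02]))
0.02 [-26.5  28.4] -19.4
0.03 [-26.4  28.4] -19.4
0.04 [-26.4  28.4] -19.4
0.05 [-26.4  28.5] -19.4
0.06 [-26.4  28.5] -19.3
xmax 0.06937966096563385
slide [-0.544, 0.15, -0.004] ang [-0.003, 0.002, -0.349] rows>= 2.8
slide [-0.562, 0.049, -0.005] ang [-0.003, 0.002, -0.349] rows>= 2.8
at [0.4435 0.3169 0.1975] yaw 0.75 q7 -0.63 t 7.45 F [-0.8  0.6 -1.2]
```

View pics/blk_h.png

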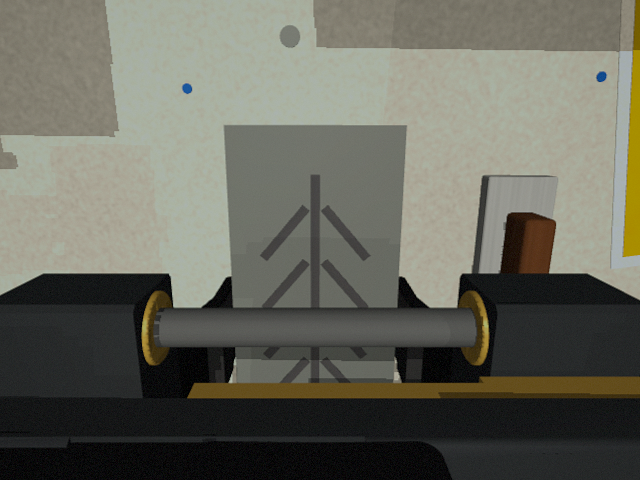

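The block is held straight in the hand, with its top edge at columns 225–406 and its centre about +1 mm in tool y. Since the jaws centre it, that +1 mm is the wrist camera's lateral bias, so I'll correct the jig estimate to (521.0, 45.6) mm and carry the block there.

```bash
python3 -m inch '[{"slide":[-0.15,0.04,0],"angular":[0,0,-0.1],"claw":-1},{"slide":[-0.3,0.08,0],"angular":[0,0,-0.2],"claw":-1},{"slide":[-0.45,0.12,0],"angular":[0,0,-0.3],"claw":-1},{"slide":[-0.544,0.15,0],"angular":[0,0,-0.349],"claw":-1},{"slide":[-0.544,0.15,0],"angular":[0,0,-0.349],"claw":-1}]'
python3 -m inch '[{"slide":[-0.15,0.02,0],"angular":[0,0,-0.1],"claw":-1},{"slide":[-0.3,0.03,0],"angular":[0,0,-0.2],"claw":-1},{"slide":[-0.45,0.04,0],"angular":[0,0,-0.3],"claw":-1},{"slide":[-0.53,0.045,0],"angular":[0,0,-0.349],"claw":-1},{"slide":[-0.562,0.045,0],"angular":[0,0,-0.349],"claw":-1},{"slide":[-0.562,0.045,0],"angular":[0,0,-0.349],"claw":-1}]'
python3 -c "
from h import *
plan([.521,.0456,.135],21.7)"
```

```text
time: 7.95
position: [0.4842, 0.1768, 0.1976]
tool_rot: [2.002, 2.42, -0.006]
ft_force: [-0.5, 0.5, -2.7]
grip_width: 0.639
grip_force: 30.0
time: 8.55
position: [0.5215, 0.0464, 0.1983]
tool_rot: [-1.766, -2.597, 0.002]
ft_force: [0.1, 0.5, -2.0]
grip_width: 0.643
grip_force: 30.0
slide [-0.002, -0.003, 0.253] ang [-0.004, -0.001, -0.004] rows>= 1.3
at [0.5215 0.0464 0.1983] yaw 21.58 q7 0.27 t 8.55 F [ 0.1  0.5 -2. ]
```

```bash
python3 -m inch '[{"slide":[-0.001,-0.001,0.08],"angular":[0,0,0],"claw":-1},{"slide":[-0.002,-0.003,0.18],"angular":[-0.002,0,-0.004],"claw":-1},{"slide":[-0.002,-0.003,0.253],"angular":[-0.004,0,-0.004],"claw":-1},{"slide":[-0.002,-0.003,0.253],"angular":[-0.004,0,-0.004],"claw":-1},{"slide":[-0.002,-0.003,0.253],"angular":[-0.004,0,-0.004],"claw":-1}]'
python3 - <<'E'
from h import *
s=ctrl.get_state(); p=np.array(s['position']); A=R.from_rotvec(s['tool_rot']).as_matrix()
plan([.521,.0456,.135],21.7)
for c in ['scene','side']:
    im=snap(c,c+'_h'); P=cloud(im); Q=(P-p)@A   # tool coords
    m=(abs(Q[:,0])<.09)&(abs(Q[:,1])<.05)
    Q=Q[m];z=P[m][:,2]
    g=Q[(z>.05)&(z<.1)]; b=Q[(z>.1245)&(z<.152)&(abs(Q[:,0])>.03)]
    for n,t in (('guide',g),('block',b)):
        print(c,n,len(t),'x',np.round(np.percentile(t[:,0],[.5,99.5])*1000,1),'y',np.round(np.percentile(t[:,1],[.5,99.5])*1000,1))
a=cv2.imread('pics/scene_h.png')[120:300,280:430]; b=cv2.imread('pics/side_h.png')[140:320,200:350]
cv2.imwrite('pics/v5.png',cv2.resize(np.hstack([a,b]),None,fx=2.6,fy=2.6,interpolation=cv2.INTER_CUBIC))
E
```

```text
time: 9.05
position: [0.5212, 0.0475, 0.136]
tool_rot: [1.758, 2.603, 0.002]
ft_force: [-0.4, 0.2, -0.7]
grip_width: 0.64
grip_force: 30.0
slide [-0.007, -0.004, 0.004] ang [0.003, -0.001, 0.007] rows>= 0.0
at [0.5212 0.0475 0.136 ] yaw 21.92 q7 0.3 t 9.05 F [-0.4  0.2 -0.7]
scene guide 1045 x [-81.8  79.3] y [-37.2  41.8]
scene block 358 x [-70.   69.4] y [-21.8  32.5]
side guide 792 x [-83.2  79.3] y [-41.  38.]
side block 228 x [-71.8 -30.3] y [-29.6  30.2]
```

View pics/v5.png

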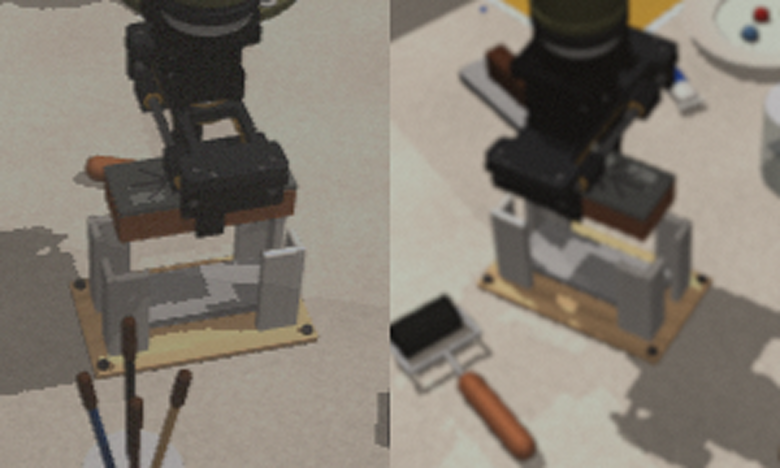

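Scene view left, side view right: the block hangs level over the guides. Relative to the guides it sits about 1 mm towards +x and +y in tool axes, matching what the plan says is left to go. I'll apply that and lower it in stages.

```bash
python3 -m inch '[{"slide":[-0.005,-0.004,0.03],"angular":[0,0,0.004],"claw":-1},{"slide":[-0.005,-0.004,0.08],"angular":[0,0,0.004],"claw":-1},{"slide":[-0.005,-0.004,0.12],"angular":[0,0,0.004],"claw":-1},{"slide":[-0.005,-0.004,0.16],"angular":[0,0,0.004],"claw":-1},{"slide":[-0.005,-0.004,0.16],"angular":[0,0,0.004],"claw":-1}]'
python3 -c "
from h import *
plan([.521,.0456,.0415],21.7)"
```

```text
time: 9.65
position: [0.5201, 0.0441, 0.0942]
tool_rot: [-1.764, -2.599, 0.0]
ft_force: [-0.3, -0.2, -1.3]
grip_width: 0.642
grip_force: 30.0
slide [0.004, 0.005, 0.211] ang [-0.001, -0.0, -0.0] rows>= 1.1
at [0.5201 0.0441 0.0942] yaw 21.69 q7 0.33 t 9.65 F [-0.3 -0.2 -1.3]
```

```bash
python3 -m inch '[{"slide":[0.001,0.001,0.05],"angular":[0,0,0],"claw":-1},{"slide":[0.002,0.002,0.1],"angular":[0,0,0],"claw":-1},{"slide":[0.002,0.002,0.15],"angular":[0,0,0],"claw":-1},{"slide":[0.002,0.002,0.18],"angular":[0,0,0],"claw":-1},{"slide":[0.002,0.002,0.19],"angular":[0,0,0],"claw":-1},{"slide":[0.002,0.002,0.19],"angular":[0,0,0],"claw":-1}]'
python3 -c "
from h import *
plan([.521,.0456,.042],21.7)"
```

```text
time: 10.25
position: [0.5212, 0.0448, 0.0481]
tool_rot: [1.764, 2.599, 0.002]
ft_force: [0.6, -0.1, -0.8]
grip_width: 0.645
grip_force: 30.0
slide [0.003, 0.0, 0.024] ang [0.002, -0.0, -0.001] rows>= 0.1
at [0.5212 0.0448 0.0481] yaw 21.68 q7 0.36 t 10.25 F [ 0.6 -0.1 -0.8]
```

```bash
python3 -m inch '[{"slide":[0,0,0.005],"angular":[0,0,0],"claw":-1},{"slide":[0,0,0.01],"angular":[0,0,0],"claw":-1},{"slide":[0,0,0.014],"angular":[0,0,0],"claw":-1},{"slide":[0,0,0.016],"angular":[0,0,0],"claw":-1},{"slide":[0,0,0.016],"angular":[0,0,0],"claw":-1}]'
python3 -m inch '[{"slide":[0,0,0.003],"angular":[0,0,0],"claw":-1},{"slide":[0,0,0.006],"angular":[0,0,0],"claw":-1},{"slide":[0,0,0.006],"angular":[0,0,0],"claw":-1}]'
```

```text
time: 10.75
position: [0.5215, 0.045, 0.0446]
tool_rot: [1.763, 2.599, 0.003]
ft_force: [0.2, 0.5, -1.4]
grip_width: 0.643
grip_force: 30.0
time: 11.05
position: [0.5214, 0.045, 0.043]
tool_rot: [1.763, 2.599, 0.003]
ft_force: [0.6, -0.1, -2.1]
grip_width: 0.639
grip_force: 30.0
```

```bash
python3 -m inch '[{"slide":[0,0,0.002],"angular":[0,0,0],"claw":-1},{"slide":[0,0,0.004],"angular":[0,0,0],"claw":-1},{"slide":[0,0,0.004],"angular":[0,0,0],"claw":-1}]'
python3 -m inch '[{"slide":[0,0,0.002],"angular":[0,0,0],"claw":-1},{"slide":[0,0,0.004],"angular":[0,0,0],"claw":-1},{"slide":[0,0,0.004],"angular":[0,0,0],"claw":-1}]'
```

```text
time: 11.35
position: [0.5215, 0.045, 0.042]
tool_rot: [1.763, 2.599, 0.003]
ft_force: [0.2, -0.7, -1.5]
grip_width: 0.642
grip_force: 30.0
time: 11.65
position: [0.5216, 0.0449, 0.0419]
tool_rot: [1.764, 2.599, 0.003]
ft_force: [-3.2, -0.1, 6.7]
grip_width: 0.638
grip_force: 30.0
```

```bash
python3 -m inch '[{"slide":[0,0,-0.002],"angular":[0,0,0],"claw":0.7},{"slide":[0,0,-0.002],"angular":[0,0,0],"claw":0.7},{"slide":[0,0,-0.002],"angular":[0,0,0],"claw":0.7},{"slide":[0,0,-0.002],"angular":[0,0,0],"claw":0.7}]'
python3 -m inch '[{"slide":[0,0,-0.1],"angular":[0,0,0],"claw":0.7},{"slide":[0,0,-0.3],"angular":[0,0,0],"claw":0.7},{"slide":[0,0,-0.5],"angular":[0,0,0],"claw":0.7},{"slide":[0,0,-0.65],"angular":[0,0,0],"claw":1},{"slide":[0,0,-0.75],"angular":[0,0,0],"claw":1},{"slide":[0,0,-0.75],"angular":[0,0,0],"claw":1},{"slide":[0,0,-0.75],"angular":[0,0,0],"claw":1}]'
python3 - <<'E'
from h import *
im=snap('wrist','placed1'); P=cloud(im); P=P[np.linalg.norm(P[:,:2]-[.522,.046],axis=1)<.13]
print('block',rect(P,.057,.066),'guides',rect(P,.07,.11),'base',rect(P,.004,.012))
plan([.515,-.30,.22],-18.2)
E
```

```text
time: 12.05
position: [0.5216, 0.045, 0.0415]
tool_rot: [1.763, 2.599, 0.003]
ft_force: [-0.0, -0.3, 0.4]
grip_width: 0.832
grip_force: 0.0
time: 12.75
position: [0.5212, 0.0448, 0.2291]
tool_rot: [1.763, 2.598, 0.004]
ft_force: [-0.5, 1.0, -0.2]
grip_width: 0.992
grip_force: 0.0
block ([520.8, 49.2, 153.5, 76.5, -68.2], 61.3, 12752) guides ([519.8, 51.8, 148.0, 77.2, -68.4], 94.2, 2908) base ([499.1, 36.9, 189.2, 159.8, -68.2], 7.2, 8271)
slide [-0.637, -0.265, 0.016] ang [0.001, -0.001, 0.665] rows>= 3.4
slide [-0.689, -0.032, 0.016] ang [0.001, -0.001, 0.665] rows>= 3.4
at [0.5206 0.0448 0.2281] yaw 21.69 q7 0.27 t 12.8 F [ 0.3 -0.2  0.8]
```

The block is seated, with its top at 62 mm as expected. Next the plaque.

```bash
python3 -m inch '[{"slide":[-0.25,-0.1,0],"angular":[0,0,0.25],"claw":1},{"slide":[-0.45,-0.19,0],"angular":[0,0,0.47],"claw":1},{"slide":[-0.637,-0.265,0.016],"angular":[0,0,0.665],"claw":1},{"slide":[-0.637,-0.265,0.016],"angular":[0,0,0.665],"claw":1}]'
python3 -m inch '[{"slide":[-0.25,-0.01,0],"angular":[0,0,0.25],"claw":1},{"slide":[-0.45,-0.02,0],"angular":[0,0,0.47],"claw":1},{"slide":[-0.689,-0.032,0.016],"angular":[0,0,0.665],"claw":1},{"slide":[-0.689,-0.032,0.016],"angular":[0,0,0.665],"claw":1},{"slide":[-0.689,-0.032,0.016],"angular":[0,0,0.665],"claw":1},{"slide":[-0.689,-0.032,0.016],"angular":[0,0,0.665],"claw":1}]'
python3 - <<'E'
from h import *
im=snap('wrist','plq_w')
r=ctrl.outline_of('plaque','wrist'); print([(x['confidence'],x['bbox']) for x in r])
P=cloud(im); print(rect(P[np.linalg.norm(P[:,:2]-[.53,-.276],axis=1)<.1],.014,.025)); print(rect(cloud(im,r[0]['mask']),.014,.025))
plan([.53,-.276,.08],-18.2)
E
```

```text
time: 13.2
position: [0.5163, -0.1332, 0.2233]
tool_rot: [2.197, 2.245, -0.002]
ft_force: [-0.4, -0.1, 0.3]
grip_width: 1.002
grip_force: 0.0
time: 13.8
position: [0.5149, -0.2995, 0.219]
tool_rot: [-2.544, -1.839, -0.001]
ft_force: [1.1, 0.9, -0.4]
grip_width: 0.999
grip_force: 0.0
[(0.82, [321.2, 183.2, 73.1, 165.5])]
([528.6, -277.5, 139.2, 56.1, 71.4], 19.2, 10837)
([528.6, -277.5, 139.2, 56.1, 71.4], 19.2, 10762)
slide [0.099, 0.026, 0.559] ang [-0.0, -0.005, 0.004] rows>= 2.8
at [ 0.516  -0.2979  0.2197] yaw -18.08 q7 0.33 t 13.9 F [-0.3  0.5 -0.6]
```

```bash
python3 -c "
from h import *
plan([.5275,-.2771,.05],-18.6)"
python3 -m inch '[{"slide":[0.05,0.01,0.2],"angular":[0,0,0],"claw":1},{"slide":[0.092,0.016,0.4],"angular":[0,0,0.02],"claw":1},{"slide":[0.092,0.016,0.57],"angular":[0,0,0.02],"claw":1},{"slide":[0.092,0.016,0.67],"angular":[0,0,0.02],"claw":1},{"slide":[0.092,0.016,0.67],"angular":[0,0,0.02],"claw":1},{"slide":[0.092,0.016,0.67],"angular":[0,0,0.02],"claw":1}]' 30
python3 -c "
from h import *
plan([.5275,-.2771,.0125],-18.6)"
```

```text
slide [0.092, 0.018, 0.679] ang [-0.0, -0.005, 0.017] rows>= 3.4
at [ 0.516  -0.2979  0.2197] yaw -18.08 q7 0.33 t 13.9 F [-0.3  0.5 -0.6]
time: 14.5
position: [0.5276, -0.2782, 0.0538]
tool_rot: [2.553, 1.831, 0.004]
ft_force: [0.1, -0.5, 0.9]
grip_width: 1.002
grip_force: 0.0
slide [0.004, -0.002, 0.165] ang [0.003, -0.003, -0.004] rows>= 0.8
at [ 0.5276 -0.2782  0.0538] yaw -18.71 q7 0.38 t 14.5 F [ 0.1 -0.5  0.9]
```

```bash
python3 -m inch '[{"slide":[0.003,-0.001,0.08],"angular":[0,0,0],"claw":1},{"slide":[0.003,-0.001,0.14],"angular":[0,0,0],"claw":1},{"slide":[0.003,-0.001,0.16],"angular":[0,0,0],"claw":1},{"slide":[0.003,-0.001,0.16],"angular":[0,0,0],"claw":1},{"slide":[0.003,-0.001,0.16],"angular":[0,0,0],"claw":1}]' 25
python3 -c "
from h import *
plan([.5275,-.2771,.0125],-18.6)"
```

```text
time: 15.0
position: [0.5276, -0.2788, 0.0142]
tool_rot: [2.554, 1.827, 0.004]
ft_force: [-0.1, 0.8, 0.2]
grip_width: 0.997
grip_force: 0.0
slide [0.006, -0.003, 0.007] ang [0.005, -0.003, -0.007] rows>= 0.0
at [ 0.5276 -0.2788  0.0142] yaw -18.82 q7 0.41 t 15.0 F [-0.1  0.8  0.2]
```

```bash
python3 -m inch '[{"slide":[0.006,-0.003,0.007],"angular":[0.003,0,-0.007],"claw":1},{"slide":[0.006,-0.003,0.007],"angular":[0.003,0,-0.007],"claw":1},{"slide":[0.006,-0.003,0.007],"angular":[0.003,0,-0.007],"claw":-1},{"slide":[0.006,-0.003,0.007],"angular":[0.003,0,-0.007],"claw":-1},{"slide":[0.006,-0.003,0.007],"angular":[0.003,0,-0.007],"claw":-1},{"slide":[0.006,-0.003,0.007],"angular":[0.003,0,-0.007],"claw":-1},{"slide":[0.006,-0.003,0.007],"angular":[0.003,0,-0.007],"claw":-1},{"slide":[0.006,-0.003,0.007],"angular":[0.003,0,-0.007],"claw":-1},{"slide":[0.006,-0.003,0.007],"angular":[0.003,0,-0.007],"claw":-1}]' 25
python3 -m inch '[{"slide":[0,0,-0.05],"angular":[0,0,0],"claw":-1},{"slide":[0,0,-0.15],"angular":[0,0,0],"claw":-1},{"slide":[0,0,-0.3],"angular":[0,0,0],"claw":-1},{"slide":[0,0,-0.45],"angular":[0,0,0],"claw":-1},{"slide":[0,0,-0.6],"angular":[0,0,0],"claw":-1},{"slide":[0,0,-0.7],"angular":[0,0,0],"claw":-1},{"slide":[0,0,-0.75],"angular":[0,0,0],"claw":-1},{"slide":[0,0,-0.75],"angular":[0,0,0],"claw":-1}]'
python3 - <<'E'
from h import *
s=ctrl.get_state()
im=snap('wrist','plq_h')
P=cloud(im); A=R.from_rotvec(s['tool_rot']); Q=A.inv().apply(P-s['position'])
m=(abs(Q[:,1])<.06)&(abs(Q[:,0])<.09)&(abs(Q[:,2])<.02)&(Q[:,0]>.02); Q=Q[m]; print(len(Q))
T=Q[(Q[:,2]<-.002)&(Q[:,2]>-.014)]
for x0 in np.arange(.02,.08,.01):
    t=T[(T[:,0]>x0)&(T[:,0]<x0+.01)]
    if len(t)>10: print(round(x0,3),np.round(np.percentile(t[:,1],[1,99])*1000,1),np.round(np.median(t[:,2])*1000,1))
print('xmax',np.percentile(T[:,0],99.5))
plan([.521,.0456,.20],21.7)
E
```

```text
time: 15.9
position: [0.5269, -0.2769, 0.0116]
tool_rot: [-2.551, -1.833, -0.002]
ft_force: [0.9, 0.1, 0.1]
grip_width: 0.639
grip_force: 25.0
time: 16.7
position: [0.5275, -0.2776, 0.201]
tool_rot: [2.55, 1.832, 0.005]
ft_force: [-0.2, 0.1, -1.8]
grip_width: 0.643
grip_force: 25.0
22314
0.02 [-25.9  28.3] -7.6
0.03 [-25.9  28.4] -7.6
0.04 [-25.9  28.5] -7.6
0.05 [-25.9  28.4] -7.6
0.06 [-25.8  28.3] -7.5
xmax 0.06919733584303694
slide [0.608, -0.217, -0.001] ang [0.001, -0.001, -0.672] rows>= 3.2
slide [0.645, 0.006, -0.001] ang [0.001, -0.001, -0.672] rows>= 3.2
at [ 0.5267 -0.277   0.1992] yaw -18.6 q7 0.29 t 16.75 F [ 0.1  0.4 -2.2]
```

```bash
python3 -m inch '[{"slide":[0.12,-0.04,0],"angular":[0,0,-0.13],"claw":-1},{"slide":[0.27,-0.1,0],"angular":[0,0,-0.3],"claw":-1},{"slide":[0.42,-0.15,0],"angular":[0,0,-0.47],"claw":-1},{"slide":[0.55,-0.2,0],"angular":[0,0,-0.61],"claw":-1},{"slide":[0.608,-0.217,0],"angular":[0,0,-0.672],"claw":-1},{"slide":[0.608,-0.217,0],"angular":[0,0,-0.672],"claw":-1}]'
python3 -m inch '[{"slide":[0.12,0,0],"angular":[0,0,-0.13],"claw":-1},{"slide":[0.27,0,0],"angular":[0,0,-0.3],"claw":-1},{"slide":[0.42,0,0],"angular":[0,0,-0.47],"claw":-1},{"slide":[0.55,0.003,0],"angular":[0,0,-0.61],"claw":-1},{"slide":[0.645,0.006,0],"angular":[0,0,-0.672],"claw":-1},{"slide":[0.645,0.006,0],"angular":[0,0,-0.672],"claw":-1},{"slide":[0.645,0.006,0],"angular":[0,0,-0.672],"claw":-1}]'
python3 -c "
from h import *
plan([.521,.0456,.115],21.7)"
```

```text
time: 17.35
position: [0.5233, -0.1129, 0.1977]
tool_rot: [-2.184, -2.254, -0.0]
ft_force: [0.4, 0.3, -0.9]
grip_width: 0.644
grip_force: 25.0
time: 18.05
position: [0.5212, 0.0439, 0.199]
tool_rot: [1.766, 2.598, -0.001]
ft_force: [0.3, -0.3, -1.3]
grip_width: 0.641
grip_force: 25.0
slide [0.007, 0.002, 0.336] ang [-0.001, 0.001, -0.004] rows>= 1.7
at [0.5212 0.0439 0.199 ] yaw 21.57 q7 0.28 t 18.05 F [ 0.3 -0.3 -1.3]
```

```bash
python3 -m inch '[{"slide":[0.003,0.001,0.08],"angular":[0,0,0],"claw":-1},{"slide":[0.006,0.002,0.18],"angular":[0,0,-0.004],"claw":-1},{"slide":[0.006,0.002,0.28],"angular":[0,0,-0.004],"claw":-1},{"slide":[0.006,0.002,0.336],"angular":[0,0,-0.004],"claw":-1},{"slide":[0.006,0.002,0.336],"angular":[0,0,-0.004],"claw":-1},{"slide":[0.006,0.002,0.336],"angular":[0,0,-0.004],"claw":-1}]'
python3 - <<'E'
from h import *
plan([.521,.0456,.0765],21.7)
s=ctrl.get_state(); p=np.array(s['position']); A=R.from_rotvec(s['tool_rot']).as_matrix()
for c in ['scene','side']:
    im=snap(c); P=cloud(im); Q=(P-p)@A
    m=(abs(Q[:,0])<.09)&(abs(Q[:,1])<.05)
    Q=Q[m];z=P[m][:,2]
    g=Q[(z>.066)&(z<.097)]; b=Q[(z>.107)&(z<.128)&(abs(Q[:,0])>.03)]
    for n,t in (('guide',g),('plaque',b)):
        print(c,n,len(t),'x',np.round(np.percentile(t[:,0],[.5,99.5])*1000,1),'y',np.round(np.percentile(t[:,1],[.5,99.5])*1000,1))
E
```

```text
time: 18.65
position: [0.5215, 0.0461, 0.116]
tool_rot: [1.763, 2.6, 0.002]
ft_force: [-0.1, -0.3, -0.8]
grip_width: 0.644
grip_force: 25.0
slide [-0.001, -0.003, 0.158] ang [0.003, -0.001, 0.001] rows>= 0.8
at [0.5215 0.0461 0.116 ] yaw 21.72 q7 0.32 t 18.65 F [-0.1 -0.3 -0.8]
scene guide 574 x [-80.2  80.4] y [-37.   42.5]
scene plaque 605 x [-70.5  68.8] y [-26.6  31.7]
side guide 482 x [-81.6  81.1] y [-40.8  39.5]
side plaque 442 x [-71.9 -30.2] y [-29.1  27.9]
```

```bash
python3 -m inch '[{"slide":[0.002,-0.002,0.03],"angular":[0,0,0],"claw":-1},{"slide":[0.002,-0.002,0.07],"angular":[0,0,0],"claw":-1},{"slide":[0.002,-0.002,0.11],"angular":[0,0,0],"claw":-1},{"slide":[0.002,-0.002,0.14],"angular":[0,0,0],"claw":-1},{"slide":[0.002,-0.002,0.155],"angular":[0,0,0],"claw":-1},{"slide":[0.002,-0.002,0.155],"angular":[0,0,0],"claw":-1},{"slide":[0.002,-0.002,0.155],"angular":[0,0,0],"claw":-1}]'
python3 -m inch '[{"slide":[0,0,0.002],"angular":[0,0,0],"claw":-1},{"slide":[0,0,0.004],"angular":[0,0,0],"claw":-1},{"slide":[0,0,0.004],"angular":[0,0,0],"claw":-1}]'
```

```text
time: 19.45
position: [0.5204, 0.0475, 0.0768]
tool_rot: [-1.76, -2.602, -0.002]
ft_force: [0.3, -0.3, -0.8]
grip_width: 0.643
grip_force: 25.0
time: 19.75
position: [0.5204, 0.0476, 0.0759]
tool_rot: [-1.76, -2.602, -0.003]
ft_force: [0.5, 0.2, -1.8]
grip_width: 0.639
grip_force: 25.0
```

```bash
python3 -m inch '[{"slide":[-0.002,0,0.002],"angular":[0,0,0],"claw":-1},{"slide":[-0.004,0,0.004],"angular":[0,0,0],"claw":-1},{"slide":[-0.004,0,0.004],"angular":[0,0,0],"claw":-1}]'
python3 -m inch '[{"slide":[0,0,0.002],"angular":[0,0,0],"claw":-1},{"slide":[0,0,0.004],"angular":[0,0,0],"claw":-1},{"slide":[0,0,0.004],"angular":[0,0,0],"claw":-1}]'
```

```text
time: 20.05
position: [0.5206, 0.0465, 0.0747]
tool_rot: [-1.761, -2.601, -0.002]
ft_force: [-0.3, -0.7, -0.9]
grip_width: 0.64
grip_force: 25.0
time: 20.35
position: [0.5206, 0.0466, 0.0736]
tool_rot: [-1.76, -2.602, -0.002]
ft_force: [0.7, 0.6, -2.1]
grip_width: 0.64
grip_force: 25.0
```

```bash
python3 -m inch '[{"slide":[0,0,0.002],"angular":[0,0,0],"claw":-1},{"slide":[0,0,0.004],"angular":[0,0,0],"claw":-1},{"slide":[0,0,0.004],"angular":[0,0,0],"claw":-1}]'
```

```text
time: 20.65
position: [0.5207, 0.0466, 0.0733]
tool_rot: [-1.76, -2.601, -0.002]
ft_force: [-2.8, -0.1, 5.1]
grip_width: 0.641
grip_force: 25.0
```

```bash
python3 -m inch '[{"slide":[0,0,-0.002],"angular":[0,0,0],"claw":0.7},{"slide":[0,0,-0.002],"angular":[0,0,0],"claw":0.7},{"slide":[0,0,-0.002],"angular":[0,0,0],"claw":0.7},{"slide":[0,0,-0.002],"angular":[0,0,0],"claw":0.7}]'
python3 -m inch '[{"slide":[0,0,-0.08],"angular":[0,0,0],"claw":0.7},{"slide":[0,0,-0.25],"angular":[0,0,0],"claw":0.7},{"slide":[0,0,-0.45],"angular":[0,0,0],"claw":0.7},{"slide":[0,0,-0.6],"angular":[0,0,0],"claw":1},{"slide":[0,0,-0.65],"angular":[0,0,0],"claw":1},{"slide":[0,0,-0.65],"angular":[0,0,0],"claw":1}]'
python3 - <<'E'
from h import *
im=snap('wrist','placed2'); r=ctrl.outline_of('plaque','wrist'); print([(x['confidence'],x['bbox']) for x in r[:2]])
P=cloud(im); P=P[np.linalg.norm(P[:,:2]-[.521,.046],axis=1)<.11]
Q=P[(P[:,2]>.076)&(P[:,2]<.085)]; print('top',len(Q),rect(Q,.0,.1), np.linalg.lstsq(np.c_[Q[:,:2]-Q[:,:2].mean(0),np.ones(len(Q))],Q[:,2],rcond=None)[0])
plan([.605,.262,.235],0.7)
E
```

```text
time: 21.05
position: [0.5207, 0.0466, 0.0731]
tool_rot: [-1.76, -2.602, -0.002]
ft_force: [-0.4, 0.3, 0.0]
grip_width: 0.832
grip_force: 0.0
time: 21.65
position: [0.5217, 0.0466, 0.2376]
tool_rot: [1.759, 2.6, 0.007]
ft_force: [-0.1, -0.7, 0.2]
grip_width: 0.982
grip_force: 0.0
[(0.68, [311.1, 220.8, 82.3, 179.9])]
top 13138 ([520.0, 51.8, 144.6, 76.7, -68.4], 81.2, 13138) [-0.00063421  0.00015627  0.08117862]
slide [0.674, 0.637, -0.003] ang [-0.002, -0.002, 0.705] rows>= 4.6
at [0.5198 0.0464 0.2343] yaw 21.84 q7 0.27 t 21.75 F [-0.6 -0.3  0.2]
```

View pics/placed2.png

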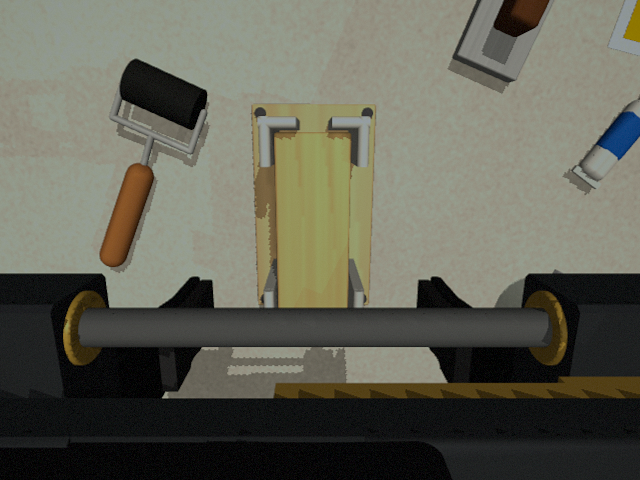

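The plaque lies flat in the jig at (312,220), square between the guides, top at 82 mm with no tilt. Now the presser.

```bash
python3 -m inch '[{"slide":[0.2,0.2,0],"angular":[0,0,0.2],"claw":1},{"slide":[0.35,0.33,0],"angular":[0,0,0.4],"claw":1},{"slide":[0.5,0.48,0],"angular":[0,0,0.6],"claw":1},{"slide":[0.64,0.6,0],"angular":[0,0,0.705],"claw":1},{"slide":[0.674,0.637,0],"angular":[0,0,0.705],"claw":1},{"slide":[0.674,0.637,0],"angular":[0,0,0.705],"claw":1},{"slide":[0.674,0.637,0],"angular":[0,0,0.705],"claw":1}]'
python3 - <<'E'
from h import *
plan([.61,.284,.07],0.7)
im=snap('wrist','prs_w'); r=ctrl.outline_of('presser','wrist'); print([(x['confidence'],x['bbox']) for x in r[:2]])
P=cloud(im); P=P[np.linalg.norm(P[:,:2]-[.611,.284],axis=1)<.1]
print('plate',rect(P,.011,.02),'handle',rect(P,.046,.056))
E
```

```text
time: 22.45
position: [0.6046, 0.2618, 0.2327]
tool_rot: [-2.206, -2.235, 0.007]
ft_force: [0.3, -0.7, -1.1]
grip_width: 0.997
grip_force: 0.0
slide [0.09, 0.025, 0.651] ang [-0.007, 0.004, 0.002] rows>= 3.3
at [0.6046 0.2618 0.2327] yaw 0.75 q7 -0.32 t 22.45 F [ 0.3 -0.7 -1.1]
[(0.61, [322.3, 181.3, 65.4, 157.4])]
plate ([611.7, 284.5, 139.8, 56.2, -89.5], 15.2, 6882) handle ([611.8, 284.4, 84.0, 23.5, -89.5], 51.0, 3016)
```

```bash
python3 -m inch '[{"slide":[0.05,0.01,0.15],"angular":[0,0,0],"claw":1},{"slide":[0.09,0.024,0.35],"angular":[-0.007,0.004,0.008],"claw":1},{"slide":[0.09,0.024,0.5],"angular":[-0.007,0.004,0.008],"claw":1},{"slide":[0.09,0.024,0.6],"angular":[-0.007,0.004,0.008],"claw":1},{"slide":[0.09,0.024,0.6],"angular":[-0.007,0.004,0.008],"claw":1},{"slide":[0.09,0.024,0.6],"angular":[-0.007,0.004,0.008],"claw":1}]' 50
python3 -c "
from h import *
plan([.6105,.2845,.031],0.5)"
```

```text
time: 23.15
position: [0.6119, 0.2833, 0.0868]
tool_rot: [2.214, 2.227, 0.009]
ft_force: [0.5, -0.5, 1.2]
grip_width: 0.997
grip_force: 0.0
slide [0.004, -0.007, 0.223] ang [0.009, -0.006, -0.006] rows>= 1.1
at [0.6119 0.2833 0.0868] yaw 0.33 q7 -0.32 t 23.15 F [ 0.5 -0.5  1.2]
```

```bash
python3 -m inch '[{"slide":[0.004,-0.005,0.08],"angular":[0.005,-0.003,0],"claw":1},{"slide":[0.004,-0.005,0.15],"angular":[0.009,-0.006,-0.006],"claw":1},{"slide":[0.004,-0.005,0.2],"angular":[0.009,-0.006,-0.006],"claw":1},{"slide":[0.004,-0.005,0.223],"angular":[0.009,-0.006,-0.006],"claw":1},{"slide":[0.004,-0.005,0.223],"angular":[0.009,-0.006,-0.006],"claw":1},{"slide":[0.004,-0.005,0.223],"angular":[0.009,-0.006,-0.006],"claw":1}]' 50
python3 -c "
from h import *
plan([.6105,.2845,.031],0.5)"
```

```text
time: 23.75
position: [0.611, 0.286, 0.0309]
tool_rot: [-2.209, -2.233, -0.001]
ft_force: [0.3, -0.1, 0.2]
grip_width: 0.996
grip_force: 0.0
slide [-0.006, -0.002, -0.0] ang [0.0, -0.001, 0.004] rows>= 0.0
at [0.611  0.286  0.0309] yaw 0.61 q7 -0.3 t 23.75 F [ 0.3 -0.1  0.2]
```

```bash
python3 -m inch '[{"slide":[-0.006,-0.002,0],"angular":[0,0,0],"claw":-1},{"slide":[-0.006,-0.002,0],"angular":[0,0,0],"claw":-1},{"slide":[-0.006,-0.002,0],"angular":[0,0,0],"claw":-1},{"slide":[-0.006,-0.002,0],"angular":[0,0,0],"claw":-1},{"slide":[-0.006,-0.002,0],"angular":[0,0,0],"claw":-1},{"slide":[-0.006,-0.002,0],"angular":[0,0,0],"claw":-1},{"slide":[-0.006,-0.002,0],"angular":[0,0,0],"claw":-1},{"slide":[-0.006,-0.002,0],"angular":[0,0,0],"claw":-1},{"slide":[-0.006,-0.002,0],"angular":[0,0,0],"claw":-1},{"slide":[-0.006,-0.002,0],"angular":[0,0,0],"claw":-1}]' 50
python3 -c "
from h import *
plan([.6105,.2845,.20],0.5)"
```

```text
time: 24.75
position: [0.6102, 0.2845, 0.0304]
tool_rot: [-2.209, -2.233, -0.0]
ft_force: [-0.1, -0.1, -0.7]
grip_width: 0.274
grip_force: 50.0
slide [0.0, 0.001, -0.679] ang [-0.0, -0.001, 0.004] rows>= 3.4
at [0.6102 0.2845 0.0304] yaw 0.63 q7 -0.3 t 24.75 F [-0.1 -0.1 -0.7]
```

```bash
python3 -m inch '[{"slide":[0,0,-0.03],"angular":[0,0,0],"claw":-1},{"slide":[0,0,-0.1],"angular":[0,0,0],"claw":-1},{"slide":[0,0,-0.2],"angular":[0,0,0],"claw":-1},{"slide":[0,0,-0.35],"angular":[0,0,0],"claw":-1},{"slide":[0,0,-0.5],"angular":[0,0,0],"claw":-1},{"slide":[0,0,-0.65],"angular":[0,0,0],"claw":-1},{"slide":[0,0,-0.74],"angular":[0,0,0],"claw":-1},{"slide":[0,0,-0.76],"angular":[0,0,0],"claw":-1},{"slide":[0,0,-0.76],"angular":[0,0,0],"claw":-1}]'
python3 -c "
from h import *
plan([.521,.0456,.22],21.7)"
```

```text
time: 25.65
position: [0.6103, 0.2844, 0.2214]
tool_rot: [-2.209, -2.233, -0.002]
ft_force: [0.3, 0.5, -4.8]
grip_width: 0.271
grip_force: 50.0
slide [-0.476, -0.184, 0.002] ang [0.001, -0.001, -0.351] rows>= 2.5
slide [-0.434, -0.268, 0.002] ang [0.001, -0.001, -0.351] rows>= 2.5
at [0.6103 0.2844 0.2214] yaw 0.62 q7 -0.35 t 25.65 F [ 0.3  0.5 -4.8]
```

```bash
python3 -m inch '[{"slide":[-0.1,-0.04,0],"angular":[0,0,-0.07],"claw":-1},{"slide":[-0.22,-0.09,0],"angular":[0,0,-0.17],"claw":-1},{"slide":[-0.34,-0.13,0],"angular":[0,0,-0.26],"claw":-1},{"slide":[-0.43,-0.17,0],"angular":[0,0,-0.32],"claw":-1},{"slide":[-0.476,-0.184,0],"angular":[0,0,-0.351],"claw":-1},{"slide":[-0.476,-0.184,0],"angular":[0,0,-0.351],"claw":-1}]'
python3 -m inch '[{"slide":[-0.1,-0.06,0],"angular":[0,0,-0.07],"claw":-1},{"slide":[-0.2,-0.12,0],"angular":[0,0,-0.17],"claw":-1},{"slide":[-0.31,-0.19,0],"angular":[0,0,-0.26],"claw":-1},{"slide":[-0.39,-0.24,0],"angular":[0,0,-0.32],"claw":-1},{"slide":[-0.434,-0.268,0],"angular":[0,0,-0.351],"claw":-1},{"slide":[-0.434,-0.268,0],"angular":[0,0,-0.351],"claw":-1},{"slide":[-0.434,-0.268,0],"angular":[0,0,-0.351],"claw":-1}]'
python3 -c "
from h import *
plan([.521,.0456,.135],21.7)"
```

```text
time: 26.25
position: [0.5648, 0.1629, 0.2193]
tool_rot: [-1.998, -2.423, 0.003]
ft_force: [0.1, 0.2, -3.9]
grip_width: 0.275
grip_force: 50.0
time: 26.95
position: [0.5212, 0.0475, 0.2201]
tool_rot: [-1.762, -2.6, -0.001]
ft_force: [0.2, 0.3, -4.6]
grip_width: 0.274
grip_force: 50.0
slide [-0.007, -0.003, 0.34] ang [0.0, -0.002, 0.001] rows>= 1.7
at [0.5212 0.0475 0.2201] yaw 21.74 q7 0.27 t 26.95 F [ 0.2  0.3 -4.6]
```

```bash
python3 -m inch '[{"slide":[-0.003,-0.001,0.08],"angular":[0,0,0],"claw":-1},{"slide":[-0.006,-0.003,0.18],"angular":[0,0,0],"claw":-1},{"slide":[-0.006,-0.003,0.27],"angular":[0,0,0],"claw":-1},{"slide":[-0.006,-0.003,0.32],"angular":[0,0,0],"claw":-1},{"slide":[-0.006,-0.003,0.33],"angular":[0,0,0],"claw":-1},{"slide":[-0.006,-0.003,0.33],"angular":[0,0,0],"claw":-1}]'
python3 - <<'E'
from h import *
plan([.521,.0456,.114],21.7)
s=ctrl.get_state(); p=np.array(s['position']); A=R.from_rotvec(s['tool_rot']).as_matrix()
for c in ['scene','side']:
    im=snap(c,c+'_p'); P=cloud(im); Q=(P-p)@A
    m=(abs(Q[:,0])<.09)&(abs(Q[:,1])<.05)
    Q=Q[m];z=P[m][:,2]
    g=Q[(z>.086)&(z<.097)]; b=Q[(z>.1075)&(z<.126)&(abs(Q[:,0])>.03)]
    for n,t in (('guide',g),('presser',b)):
        print(c,n,len(t),'x',np.round(np.percentile(t[:,0],[.5,99.5])*1000,1),'y',np.round(np.percentile(t[:,1],[.5,99.5])*1000,1))
E
```

```text
time: 27.55
position: [0.5209, 0.0447, 0.1379]
tool_rot: [-1.763, -2.6, 0.0]
ft_force: [-0.1, -0.2, -3.5]
grip_width: 0.271
grip_force: 50.0
slide [0.003, 0.002, 0.096] ang [-0.001, -0.0, 0.001] rows>= 0.5
at [0.5209 0.0447 0.1379] yaw 21.74 q7 0.31 t 27.55 F [-0.1 -0.2 -3.5]
scene guide 273 x [-79.   81.6] y [-37.  43.]
scene presser 619 x [-69.7  69.6] y [-26.8  31. ]
side guide 242 x [-80.6  82.5] y [-38.6  40.9]
side presser 393 x [-71.3  66.8] y [-29.2  28.6]
```

```bash
python3 -m inch '[{"slide":[0.002,0.002,0.01],"angular":[0,0,0],"claw":-1},{"slide":[0.004,0.004,0.03],"angular":[0,0,0],"claw":-1},{"slide":[0.004,0.004,0.055],"angular":[0,0,0],"claw":-1},{"slide":[0.004,0.004,0.08],"angular":[0,0,0],"claw":-1},{"slide":[0.004,0.004,0.092],"angular":[0,0,0],"claw":-1},{"slide":[0.004,0.004,0.092],"angular":[0,0,0],"claw":-1},{"slide":[0.004,0.004,0.092],"angular":[0,0,0],"claw":-1}]'
python3 -m inch '[{"slide":[0,0,0.002],"angular":[0,0,0],"claw":-1},{"slide":[0,0,0.004],"angular":[0,0,0],"claw":-1},{"slide":[0,0,0.004],"angular":[0,0,0],"claw":-1}]'
```

```text
time: 28.35
position: [0.5211, 0.0451, 0.1148]
tool_rot: [-1.764, -2.599, 0.0]
ft_force: [0.6, 0.3, -4.6]
grip_width: 0.272
grip_force: 50.0
time: 28.65
position: [0.5211, 0.0452, 0.1139]
tool_rot: [-1.764, -2.599, -0.0]
ft_force: [-0.3, -0.0, -4.9]
grip_width: 0.269
grip_force: 50.0
```

```bash
python3 -m inch '[{"slide":[0,0,0.002],"angular":[0,0,0],"claw":-1},{"slide":[0,0,0.004],"angular":[0,0,0],"claw":-1},{"slide":[0,0,0.004],"angular":[0,0,0],"claw":-1}]'
python3 -m inch '[{"slide":[0,0,0.002],"angular":[0,0,0],"claw":-1},{"slide":[0,0,0.003],"angular":[0,0,0],"claw":-1},{"slide":[0,0,0.003],"angular":[0,0,0],"claw":-1}]'
```

```text
time: 28.95
position: [0.521, 0.0452, 0.1128]
tool_rot: [-1.764, -2.599, 0.0]
ft_force: [-0.1, 0.6, -4.3]
grip_width: 0.268
grip_force: 50.0
time: 29.25
position: [0.5211, 0.0452, 0.1123]
tool_rot: [-1.764, -2.599, -0.0]
ft_force: [0.1, 1.5, -2.5]
grip_width: 0.275
grip_force: 50.0
```

```bash
python3 -m inch '[{"slide":[0,0,0.002],"angular":[0,0,0],"claw":-1},{"slide":[0,0,0.002],"angular":[0,0,0],"claw":-1}]'
python3 -m inch '[{"slide":[0,0,0],"angular":[0,0,0],"claw":0.2},{"slide":[0,0,0],"angular":[0,0,0],"claw":0.2},{"slide":[0,0,0],"angular":[0,0,0],"claw":0.2},{"slide":[0,0,0],"angular":[0,0,0],"claw":0.2},{"slide":[0,0,0],"angular":[0,0,0],"claw":0.2}]'
python3 -m inch '[{"slide":[0,0,-0.08],"angular":[0,0,0],"claw":0.2},{"slide":[0,0,-0.2],"angular":[0,0,0],"claw":0.2},{"slide":[0,0,-0.3],"angular":[0,0,0],"claw":-1},{"slide":[0,0,-0.35],"angular":[0,0,0],"claw":-1},{"slide":[0,0,-0.35],"angular":[0,0,0],"claw":-1},{"slide":[0,0,-0.35],"angular":[0,0,0],"claw":-1},{"slide":[0,0,-0.35],"angular":[0,0,0],"claw":-1}]' 20
python3 - <<'E'
from h import *
plan([.521,.0456,.15],21.7)
for c in ['scene','side']:
    im=snap(c,c+'_s'); P=cloud(im); P=P[np.linalg.norm(P[:,:2]-[.521,.046],axis=1)<.1]
    print(c,'plate',rect(P,.0965,.101),'handle',rect(P,.128,.138))
a=cv2.imread('pics/scene_s.png')[120:300,280:430]; b=cv2.imread('pics/side_s.png')[140:320,200:350]
cv2.imwrite('pics/v8.png',cv2.resize(np.hstack([a,b]),None,fx=2.6,fy=2.6,interpolation=cv2.INTER_CUBIC))
E
```

```text
time: 29.45
position: [0.5211, 0.0452, 0.112]
tool_rot: [-1.764, -2.599, -0.0]
ft_force: [-0.9, -0.3, 1.6]
grip_width: 0.271
grip_force: 50.0
time: 29.95
position: [0.5211, 0.0452, 0.1116]
tool_rot: [-1.764, -2.599, -0.0]
ft_force: [-0.4, -0.6, 0.2]
grip_width: 0.575
grip_force: 0.0
time: 30.65
position: [0.5202, 0.0451, 0.1975]
tool_rot: [-1.763, -2.598, 0.003]
ft_force: [-0.5, 0.5, -0.2]
grip_width: 0.228
grip_force: 0.0
slide [0.001, 0.004, 0.19] ang [-0.006, -0.001, -0.0] rows>= 1.0
at [0.5202 0.0451 0.1975] yaw 21.69 q7 0.28 t 30.65 F [-0.5  0.5 -0.2]
scene plate ([524.9, 47.9, 159.9, 76.8, -67.9], 98.3, 748) handle ([523.2, 46.0, 83.8, 26.4, -67.7], 133.5, 377)
side plate ([520.2, 44.2, 159.8, 77.8, -67.3], 98.3, 577) handle ([520.3, 44.8, 84.7, 27.5, -68.2], 133.5, 326)
```

View pics/v8.png

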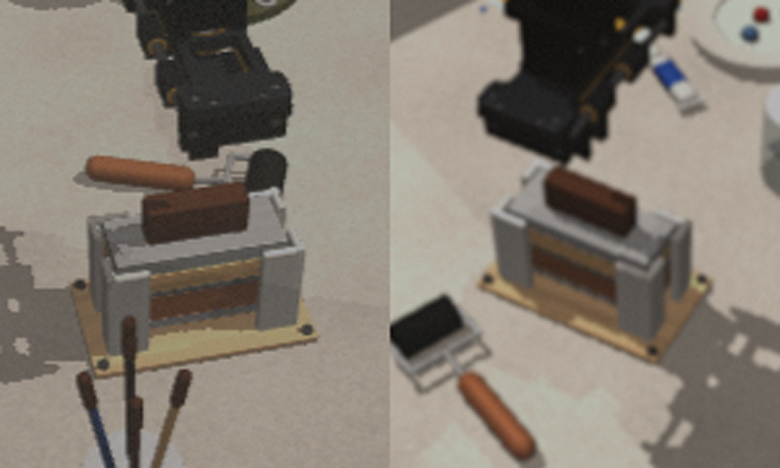

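The stack is complete and level inside the guides, with the handle top at 134 mm. I'll finish closing the fingers and press on the handle's top.

```bash
python3 -m inch '[{"slide":[0,0.002,0.06],"angular":[0,0,0],"claw":-1},{"slide":[0.001,0.004,0.12],"angular":[-0.006,0,0],"claw":-1},{"slide":[0.001,0.004,0.17],"angular":[-0.006,0,0],"claw":-1},{"slide":[0.001,0.004,0.18],"angular":[-0.006,0,0],"claw":-1},{"slide":[0.001,0.004,0.18],"angular":[-0.006,0,0],"claw":-1},{"slide":[0.001,0.004,0.18],"angular":[-0.006,0,0],"claw":-1}]'
python3 -c "
from h import *
plan([.521,.0456,.145],21.7)"
```

```text
time: 31.35
position: [0.5223, 0.0457, 0.1546]
tool_rot: [1.763, 2.598, 0.005]
ft_force: [-0.5, 0.4, 0.1]
grip_width: 0.007
grip_force: 0.0
slide [0.001, -0.005, 0.038] ang [0.007, -0.0, -0.001] rows>= 0.2
at [0.5223 0.0457 0.1546] yaw 21.68 q7 0.3 t 31.35 F [-0.5  0.4  0.1]
```

```bash
python3 -m inch '[{"slide":[0,-0.003,0.01],"angular":[0.004,0,0],"claw":-1},{"slide":[0,-0.004,0.02],"angular":[0.005,0,0],"claw":-1},{"slide":[0,-0.004,0.03],"angular":[0.005,0,0],"claw":-1},{"slide":[0,-0.004,0.04],"angular":[0.005,0,0],"claw":-1},{"slide":[0,-0.004,0.04],"angular":[0.005,0,0],"claw":-1}]'
python3 -m inch '[{"slide":[0,0,0.008],"angular":[0,0,0],"claw":-1},{"slide":[0,0,0.016],"angular":[0,0,0],"claw":-1},{"slide":[0,0,0.016],"angular":[0,0,0],"claw":-1}]'
python3 -m inch '[{"slide":[0,0,0.008],"angular":[0,0,0],"claw":-1},{"slide":[0,0,0.016],"angular":[0,0,0],"claw":-1},{"slide":[0,0,0.016],"angular":[0,0,0],"claw":-1}]'
```

```text
time: 31.85
position: [0.5211, 0.0455, 0.144]
tool_rot: [-1.764, -2.6, -0.001]
ft_force: [-0.3, -0.0, 1.5]
grip_width: 0.004
grip_force: 0.9
time: 32.15
position: [0.5211, 0.0455, 0.1402]
tool_rot: [-1.764, -2.6, -0.001]
ft_force: [-1.4, 0.6, 4.8]
grip_width: 0.005
grip_force: 2.0
time: 32.45
position: [0.5212, 0.0455, 0.1365]
tool_rot: [-1.764, -2.6, -0.001]
ft_force: [-2.7, -0.2, 5.7]
grip_width: 0.004
grip_force: 3.1
```

```bash
python3 -m inch '[{"slide":[0,0,0.006],"angular":[0,0,0],"claw":-1},{"slide":[0,0,0.012],"angular":[0,0,0],"claw":-1},{"slide":[0,0,0.012],"angular":[0,0,0],"claw":-1}]'
python3 -m inch '[{"slide":[0,0,0.004],"angular":[0,0,0],"claw":-1},{"slide":[0,0,0.004],"angular":[0,0,0],"claw":-1}]'
python3 -m inch '[{"slide":[0,0,0.004],"angular":[0,0,0],"claw":-1},{"slide":[0,0,0.004],"angular":[0,0,0],"claw":-1}]'
```

```text
time: 32.75
position: [0.5212, 0.0455, 0.1338]
tool_rot: [-1.764, -2.599, -0.001]
ft_force: [-2.0, -0.3, 8.9]
grip_width: 0.005
grip_force: 3.9
time: 32.95
position: [0.5213, 0.0455, 0.1334]
tool_rot: [-1.764, -2.599, -0.002]
ft_force: [-3.7, -1.1, 11.1]
grip_width: 0.011
grip_force: 5.3
time: 33.15
position: [0.5215, 0.0455, 0.1334]
tool_rot: [-1.764, -2.599, -0.003]
ft_force: [-6.5, -0.1, 16.5]
grip_width: 0.009
grip_force: 8.3
```

The position has stopped at 0.1334 m while the force jumps, so the bed is on its stop. One more small increment to confirm, a look, then release.

```bash
python3 -m inch '[{"slide":[0,0,0.003],"angular":[0,0,0],"claw":-1},{"slide":[0,0,0.003],"angular":[0,0,0],"claw":-1}]'
python3 - <<'E'
from h import *
for c in ['scene','side']:
    im=snap(c); P=cloud(im); P=P[np.linalg.norm(P[:,:2]-[.521,.046],axis=1)<.1]
    print(c,'handle',rect(P,.116,.126)[1:], 'plate',rect(P,.083,.09)[1:])
E
python3 -m inch '[{"slide":[0,0,-0.02],"angular":[0,0,0],"claw":-1},{"slide":[0,0,-0.04],"angular":[0,0,0],"claw":-1},{"slide":[0,0,-0.06],"angular":[0,0,0],"claw":-1},{"slide":[0,0,-0.08],"angular":[0,0,0],"claw":-1},{"slide":[0,0,-0.15],"angular":[0,0,0],"claw":-1},{"slide":[0,0,-0.3],"angular":[0,0,0],"claw":-1},{"slide":[0,0,-0.4],"angular":[0,0,0],"claw":-1},{"slide":[0,0,-0.4],"angular":[0,0,0],"claw":-1},{"slide":[0,0,-0.4],"angular":[0,0,0],"claw":-1}]'
python3 - <<'E'
from h import *
for c in ['scene','side']:
    im=snap(c,c+'_f'); P=cloud(im); P=P[np.linalg.norm(P[:,:2]-[.521,.046],axis=1)<.1]
    print(c,'handle',rect(P,.128,.138),'plate',rect(P,.0965,.101)[1:],)
cv2.imwrite('pics/v9.png',cv2.resize(cv2.imread('pics/scene_f.png')[130:390,100:540],None,fx=1.8,fy=1.8))
E
```

```text
time: 33.35
position: [0.5218, 0.0456, 0.1334]
tool_rot: [-1.764, -2.599, -0.004]
ft_force: [-7.4, 0.3, 21.2]
grip_width: 0.009
grip_force: 10.4
scene handle (120.7, 177) plate (86.3, 858)
side handle (120.9, 159) plate (86.3, 647)
time: 34.35
position: [0.5209, 0.0454, 0.2302]
tool_rot: [-1.764, -2.6, -0.001]
ft_force: [-0.5, 0.4, -0.2]
grip_width: -0.0
grip_force: 0.0
scene handle ([523.8, 46.1, 83.3, 30.4, -67.1], 133.5, 380) plate (98.2, 741)
side handle ([521.4, 45.0, 84.1, 27.6, -69.7], 133.5, 318) plate (98.4, 568)
```

View pics/v9.png

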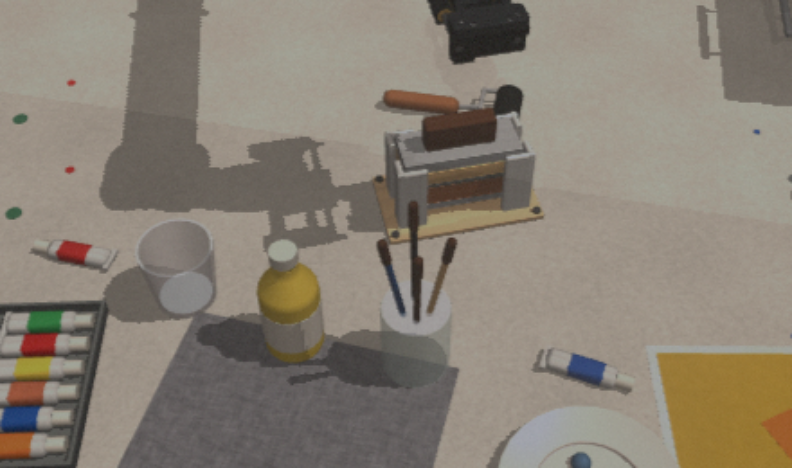

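The plate went down 12 mm (98.3 to 86.3 mm) and came back up to 98.3 mm. The stack sits in the jig at (460,170), nothing else has moved, and the arm is clear.

```bash
python3 -c "
from bench import ctrl
print(ctrl.close_job())"
```

```text
the job is handed in; nothing more can be done
None
```

The plaque is printed and the job handed in: block, plaque and presser are stacked in the jig, the bed went down its full 12 mm and sprang back, and the other things look unmoved in the final scene view.

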